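# Load a long-neck flange onto the stacking spindle

### The job

Take the aluminium flange out of its cardboard tray and lower it, square and without forcing it, over the tall rod of the stacking spindle. Feel for the red spring pin by turning the flange on the rod until the pin stands up through one of its bolt holes, then bring the flange all the way down flat on the spindle's base and let it go. Be gentle: do not drop it, do not press hard on the rod, the pin or the base, and leave the other things on the bench where they are.

Things in the scene. Friction and masses are not known exactly. Their poses are not given: they have to be found in the camera images.
- flange: loose aluminium flange, 0.28 to 0.56 kg: square plate 90 x 90 x 12 mm, on its middle a round neck (tube), 40 mm outer diameter, up to 75 mm above the underside. A 22 mm bore runs through plate and neck. Four 10.5 mm bolt holes through the plate at (+-30, +-30) mm, 42.4 mm from the axis; any may take the pin. Origin: centre of the underside; z up along the bore, x, y along the plate's edges.
- neck_grip (a point): point on the flange's axis, 62 mm above its underside, inside the neck: a good height to grip the round neck from above, at any yaw. Gripped here, the rod ends 30 mm above this point, between the fingers, when the flange is home.
- tray: low open cardboard tray, fixed to the bench, 125 x 125 mm, walls 16 mm high, floor 4 mm thick, on which the flange stands at the start. Origin: centre of the underside.
- spindle: stacking spindle, fixed: round base, grey with a bright ring, 136 mm diameter, 20 mm thick, its flat top is the seat. From its middle rises a vertical steel rod, 20 mm diameter. Origin: centre of the underside, on the rod's axis; z up. More than 40 N between flange and spindle (base, rod or pin) counts as forcing, wedging sideways included. The pin cannot be turned around the rod.
- rod_top (a point): top of the rod's tapered nose, 112 mm above the spindle's origin, 92 mm above the seat; the nose tapers over its last 8 mm from 20 to 11 mm diameter.
- seat (a point): centre of the base's flat top, 20 mm above the spindle's origin. A red flat-topped pin, 8 mm diameter, stands 42.5 mm from here, top 22 mm above the seat. Its direction around the rod differs every time and is not reported: find it by feel or by looking. Sprung: 1 N starts it down, at 5 N it stops dead 8 mm lower, still too high for the plate to seat. It springs up when a bolt hole comes over it.
- tee: bystander, not to be moved: brass pipe tee, 70 mm long, lying; origin under its middle
- elbow: bystander, not to be moved: copper pipe elbow, about 57 mm each way, lying; origin under its corner
- valve: bystander, not to be moved: brass ball valve with a blue lever, 80 mm long, 66 mm high; origin under its middle
- sleeve: bystander, not to be moved: white plastic pipe sleeve standing upright, 60 mm diameter, 90 mm high; origin at the centre of its underside
- wrench: bystander, not to be moved: steel wrench lying flat; origin under its middle
- carton: bystander, not to be moved: closed cardboard carton, 110 x 75 x 70 mm; origin at the centre of its underside
Not all that is in view belongs to the job. Of the things shaped like the spindle, the grey one is meant.

How it is judged:
On the way:
1. the flange is threaded upright on the rod, still above the pin (horizontal distance between flange and spindle below 0.004 m and z of flange in the frame of spindle between 0.03 and 0.1 m and angle between flange's own z axis and vertical below 0.08 rad), for 0.2 s.
At the end, for the whole second after the job is handed in: The flange sits on the spindle's seat, pin through a bolt hole: its underside within 2.5 mm of the base's top, within 3 mm of the rod's axis, within 2 degrees of level, at rest and released (z of flange in the frame of spindle between 0.017 and 0.0225 m and horizontal distance between flange and spindle below 0.003 m and angle between flange's own z axis and vertical below 0.035 rad and linear speed of flange below 0.01 m/s); the robot touches nothing.
It fails at once if flange and spindle pressed or knocked together with more than 40 N (contact force between flange and spindle above 40 N).
It fails at once if another thing on the bench was moved more than 15 mm (distance of any of tee, elbow, valve, sleeve, wrench, carton from where it was at the start of the episode above 0.015 m).
It also fails if it takes over 72 s, if anything falls off the work surface, if the arm or the gripper's body presses on something with over 40 N, if the wrist force passes 120 N, or if a joint passes its speed limit or range.

### The arm

A 6-joint arm with a two-finger parallel gripper is mounted at the origin on the work surface. World frame = base frame: x ahead of the robot, y to its left, z up, the work surface at z = 0. Lengths are in m, angles in rad, forces in N, time in s.
With the tool pointing down it reaches from about 0.35 to 0.775 m from the base axis. Payload 5.5 kg.
Tool frame: the origin (TCP) lies at the very end of the fingers, on their centre line; the grasp point (between the pads) lies 19 mm behind it; z points along the fingers, y is the line along which they close (so a half turn about z gives the same grasp; the last joint's range is limited). The gripper opens to 85 mm and grips with 20 to 120 N. Pads are 22 mm wide; open, the fingers measure 114 mm over their backs; the gripper's body (76 mm by 85 mm) begins 54 mm behind the grasp point. The pads swing forward as they close: fully open they stand 13 mm farther back than shut.
Start: joints at [1.172, 0.313, 0.046, 1.304, 0, 1.431], TCP at [0.147, 0.556, 0.231] pointing down, gripper open.
Joint ranges: [-2.76, 2.76], [-0.86, 1.69], [-1.03, 1.26], [-2.2, 2.34], [-1.47, 1.5], [-3.14, 3.14]. Speed limits (rad/s): [2.57, 2.57, 3.14, 3.14, 3.14, 3.14].

### API

Orientations are given as a unit quaternion [w, x, y, z].
In Python, from workcell import get_state, read_camera, calibration, hand_in gives the robot as it stands.
- The arm moves only by the tool drive_tool, never from a script. Its argument "deltas" is a list that holds one entry, the list of rows, each a list of 7 numbers: the closure in counts, from 0 (fully open) to 255 (shut), then the shift along the tool's x, y, z in m, then the turn, a rotation vector about the tool's x, y, z in degrees. A call has 1 to 12 rows; each row is the pose to reach, as a shift and turn from the pose commanded when the call began, along the tool's axes at that moment; what a row does not reach only later rows make up. A row lasts 1/8 s, in which the tool goes at most 62.5 mm and 10.7 degrees, less where a joint would pass 70% of its speed; a pose out of reach is approached as far as the arm can. A call with a gripper value outside its range is refused whole. The fingers move at their own pace and stop on an object; "newtons" is the grip in N (left out, the last holds). Time passes only in rows, so rows that repeat a pose let the fingers close. It gives the time, the measured TCP pose, the force, the opening and the grip force at its end, in the units of the state.
- get_state(): the state, without advancing time (a new reading comes with each control period).
- read_camera(name): name is "scene" or "top"; returns (picture, depth): 384x512x3 uint8, red, green, blue; 384x512 float32, m along the optical axis (not along the pixel's ray), 0 where there is no reading.
- calibration(name): a dict with "mtx" (3x3 intrinsics, pixels), "world_from_camera" (4x4, takes a point from camera to world coordinates). Camera axes: x right, y up, looking along -z (the intrinsics and any distortion apply to the point x, -y, -z); pixel columns grow to the right and rows downward; lengths in m; the calibration is good to about 2 mm. A picture is of the moment at which its call begins. calibration takes no time and is no camera call.
- hand_in(): hands the job in; it is judged then, once.
The state is a dict: "clock": time; "joint_pos": joint angles; "qvel": joint speeds; "tau": joint torques, N m; "tcp_pos": TCP position; "orientation": TCP orientation; "wrist_force": force on the tool from outside, world axes, zero at the start; "ft_torque": the same for the moment, N m; "finger_gap": finger opening in m; "grip_force": force on a finger pad.
Only numpy, scipy, OpenCV 4.12 (cv2) and the standard library are available. Lean on these libraries where they do the work, as an engineer would, in place of code of your own. Each camera call takes 0.05 s, during which the arm holds its last target. There are 200 camera calls.

## Working session

There is one attempt and no reset: what is moved stays moved. The work goes in short steps, Python scripts to look and compute and a tool call to move; the robot and the scene stay as the last step left them, time stands still between calls to the robot, and variables do not carry over. Pictures are saved under pics/ and viewed, at most 10 in all, crops included, and the job is handed in when it is done.

Besides the shell and the picture viewer there is one more tool, called as name(argument=value, ...) on one line, values as JSON. drive_tool: Moves the arm, as the interface text tells. Its arguments: {"type":"object","properties":{"deltas":{"type":"array","items":{"type":"array","items":{"type":"array","items":{"type":"number"}}}},"newtons":{"type":"number"}},"required":["deltas"]}

```bash
mkdir -p pics; cat > h.py <<'E'
import numpy as np, cv2
from workcell import get_state, read_camera, calibration, hand_in
def cloud(name, depth):
    c=calibration(name); K=np.array(c["mtx"]); T=np.array(c["world_from_camera"])
    v,u=np.mgrid[:384,:512]
    uv=np.stack([u,v],-1).reshape(-1,1,2).astype(float)
    d=c.get("dist",None)
    n=cv2.undistortPoints(uv,K,np.array(d) if d is not None else None).reshape(384,512,2)
    P=np.stack([n[...,0]*depth,-n[...,1]*depth,-depth,np.ones_like(depth)],-1)
    return (P@T.T)[...,:3]
def shot(name):
    p,d=read_camera(name); return p,d,cloud(name,d)
E
python3 - <<'E'
from h import *
s=get_state(); print(s)
for n in("top","scene"):
    print(calibration(n))
    p,d,W=shot(n); np.savez(n,p=p,d=d,W=W)
    cv2.imwrite(f"pics/{n}0.png",cv2.resize(p[...,::-1],(800,600),interpolation=cv2.INTER_CUBIC))
E
```

```text
{'clock': 0.0, 'joint_pos': array([1.17239658e+00, 3.13983950e-01, 4.49642467e-02, 1.30361084e+00,
       3.46624681e-05, 1.43117126e+00]), 'qvel': array([-0.00012721,  0.00025996, -0.00011578,  0.00041379, -0.00032487,
       -0.00010938]), 'tau': array([-9.73244059e-04, -4.80634725e+01,  2.98527986e+01,  1.94771856e-02,
       -9.81827611e-05, -1.55390291e-05]), 'tcp_pos': array([0.14694911, 0.5553661 , 0.23041222]), 'orientation': array([-2.60456762e-04,  1.29026587e-01,  9.91640710e-01, -8.79518216e-04]), 'wrist_force': array([-0.53564098, -0.37026381,  0.65139152]), 'ft_torque': array([-0.0142951 ,  0.03379612, -0.01229583]), 'grip_force': 0.0, 'finger_gap': 0.08565098649514746}
{'mtx': array([[390.19520745,   0.        , 254.05682081],
       [  0.        , 390.19520745, 191.014582  ],
       [  0.        ,   0.        ,   1.        ]]), 'world_from_camera': array([[-0.01084091,  0.99737811, -0.0715498 ,  0.49668508],
       [-0.99992876, -0.01117043, -0.00420693,  0.00321047],
       [-0.00499514,  0.07149909,  0.99742816,  1.17032391],
       [ 0.        ,  0.        ,  0.        ,  1.        ]])}
{'mtx': array([[487.20427157,   0.        , 260.3048019 ],
       [  0.        , 487.20427157, 198.0721232 ],
       [  0.        ,   0.        ,   1.        ]]), 'world_from_camera': array([[ 0.41410513, -0.47449698,  0.77676866,  1.65517161],
       [ 0.91004592,  0.23294511, -0.34286004, -0.48028441],
       [-0.01825841,  0.84887525,  0.52827781,  0.85749354],
       [ 0.        ,  0.        ,  0.        ,  1.        ]])}
```

View pics/top0.png

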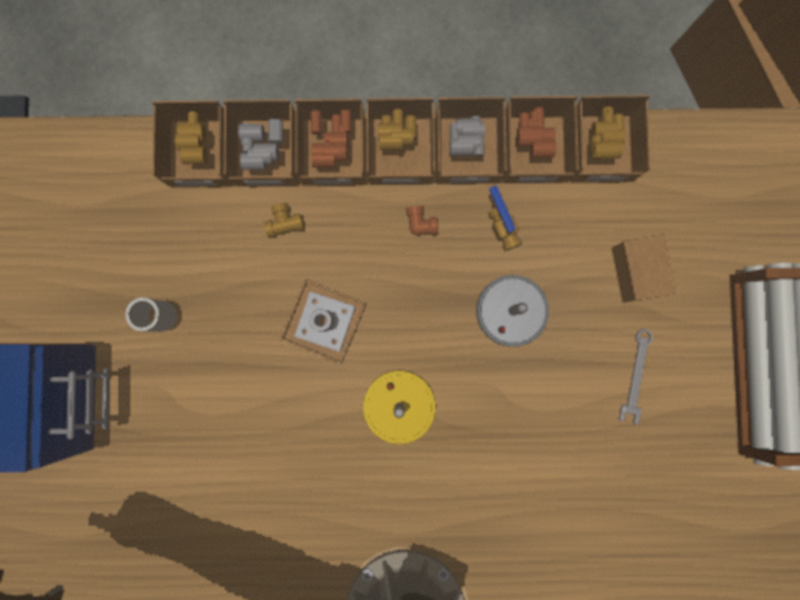

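View pics/scene0.png

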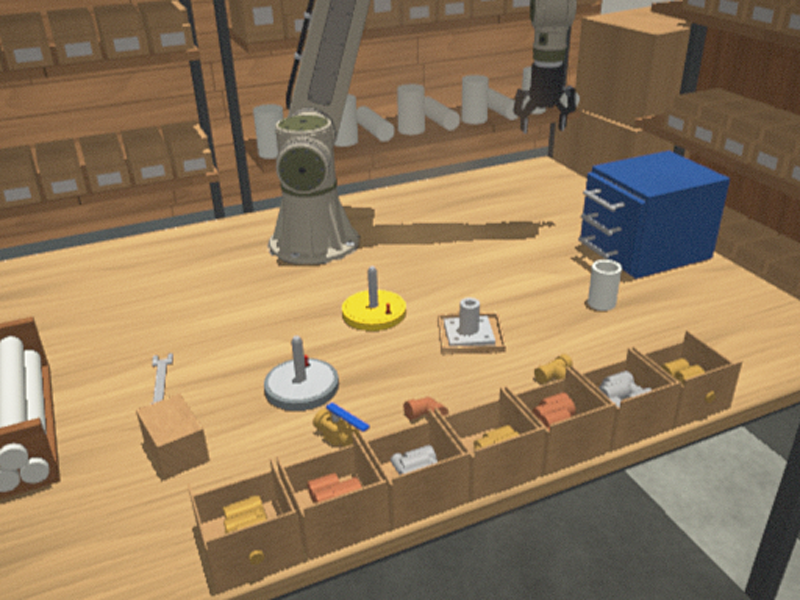

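The top view (800x600) shows the flange in its tray with the neck at (322,320). The grey spindle's base is at (512,311) with its rod tip at (522,309) and its red pin at (502,329). The yellow spindle is a decoy at (400,407). The scene view agrees.

```bash
cat > m.py <<'E'
from h import *
def meas(f):
    z=np.load(f"{f}.npz"); p,W=z["p"].astype(int),z["W"]
    def near(x,y,r,z0,z1):
        return (np.hypot(W[...,0]-x,W[...,1]-y)<r)&(W[...,2]>z0)&(W[...,2]<z1)
    print(f)
    def rep(n,m):
        q=W[m]; 
        if len(q)<3: print(n,len(q)); return
        c,r=cv2.minEnclosingCircle(q[:,:2].astype(np.float32)); print(n,len(q),"mean",q.mean(0).round(4),"circ",np.round(c,4),round(r,4),"rect",cv2.minAreaRect((q[:,:2]*1000).astype(np.float32)))
    return p,W,near,rep
E
python3 - <<'E'
from m import *
for f in("top","scene"):
    p,W,near,rep=meas(f)
    if f=="top":
        S=W[207,313]; F=W[196,196]; print(S,F)
    sx,sy=S[:2]; 
    rep("base",near(sx,sy,.12,.012,.027)&(abs(p.max(-1)-p.min(-1))<30))
    rep("rod",near(sx,sy,.1,.05,.099)); rep("rodtop",near(sx,sy,.1,.105,.13))
    red=(p[...,0]>p[...,1]+40)&(p[...,0]>1.6*p[...,1])&(p[...,0]>1.6*p[...,2])
    rep("pin",near(sx,sy,.09,.025,.06)&red); rep("pinred",near(sx,sy,.075,.0,.06)&red)
    rep("plate",near(F[0],F[1],.09,.010,.024)&(p.max(-1)-p.min(-1)<35)&(p.max(-1)>110))
    rep("neck",near(F[0],F[1],.09,.03,.07)); rep("necktop",near(F[0],F[1],.09,.072,.09))
    rep("tray",near(F[0],F[1],.1,.010,.024))
E
```

```text
top
[ 0.53003602 -0.16483716  0.02106691] [0.56641461 0.17993395 0.01900724]
base 1529 mean [ 0.5541 -0.2093  0.0203] circ [ 0.5538 -0.2105] 0.0678 rect ((553.613037109375, -209.7587890625), (130.51893615722656, 130.32176208496094), 89.31415557861328)
rod 24 mean [ 0.5517 -0.2034  0.075 ] circ [ 0.5528 -0.2079] 0.0093 rect ((551.9013671875, -204.53416442871094), (18.316364288330078, 6.990408420562744), 15.466373443603516)
rodtop 36 mean [ 0.5532 -0.2105  0.109 ] circ [ 0.5536 -0.2101] 0.0095 rect ((554.2008056640625, -210.40699768066406), (16.40949058532715, 16.578489303588867), 88.0920639038086)
pin 4 mean [ 0.5191 -0.1866  0.0388] circ [ 0.5191 -0.1863] 0.0021 rect ((519.1146240234375, -186.3096466064453), (2.574655532836914, 3.2244949340820312), 83.27198791503906)
pinred 4 mean [ 0.5191 -0.1866  0.0388] circ [ 0.5191 -0.1863] 0.0021 rect ((519.1146240234375, -186.3096466064453), (2.574655532836914, 3.2244949340820312), 83.27198791503906)
plate 641 mean [0.5393 0.1463 0.0158] circ [0.5382 0.1466] 0.0616 rect ((537.4361572265625, 145.76168823242188), (90.1972427368164, 88.9896163940
[... 1411 characters left out ...]
857788085938)
plate 362 mean [0.5517 0.1427 0.0147] circ [0.5369 0.1461] 0.0637 rect ((539.5075073242188, 146.44911193847656), (89.71294403076172, 99.68006134033203), 70.50004577636719)
neck 146 mean [0.5516 0.1397 0.0506] circ [0.5447 0.1428] 0.0197 rect ((546.1267700195312, 142.407958984375), (34.24917221069336, 35.824703216552734), 4.1898322105407715)
necktop 74 mean [0.542  0.1448 0.0766] circ [0.5416 0.146 ] 0.0224 rect ((542.280029296875, 145.76101684570312), (35.54058837890625, 40.94785690307617), 38.33141326904297)
tray 525 mean [0.5543 0.1466 0.0144] circ [0.5456 0.1565] 0.0831 rect ((541.8326416015625, 150.3009033203125), (123.97969818115234, 131.80889892578125), 67.59121704101562)
```

drive_tool(deltas=[[[0,-0.12,-0.074,0.02,0,0,-4],[0,-0.242,-0.148,0.04,0,0,-8],[0,-0.363,-0.222,0.06,0,0,-12],[0,-0.484,-0.296,0.081,0,0,-14.8],[0,-0.484,-0.296,0.081,0,0,-14.8],[0,-0.484,-0.296,0.081,0,0,-14.8],[0,-0.484,-0.296,0.081,0,0,-14.8],[0,-0.484,-0.296,0.081,0,0,-14.8],[0,-0.484,-0.296,0.081,0,0,-14.8],[0,-0.484,-0.296,0.081,0,0,-14.8],[0,-0.484,-0.296,0.081,0,0,-14.8],[0,-0.484,-0.296,0.081,0,0,-14.8]]], newtons=30)

```text
clock: 1.6
tcp_pos: [0.5381, 0.147, 0.1503]
orientation: [-0.0, -0.001, 1.0, 0.0]
wrist_force: [-0.1, 0.1, 0.1]
finger_gap: 0.0854
grip_force: 0.0
```

drive_tool(deltas=[[[0,0,0,0.05,0,0,0],[0,0,0,0.085,0,0,0],[0,0,0,0.103,0,0,0],[0,0,0,0.103,0,0,0],[120,0,0,0.103,0,0,0],[255,0,0,0.103,0,0,0],[255,0,0,0.103,0,0,0],[255,0,0,0.103,0,0,0],[255,0,0,0.103,0,0,0],[255,0,0,0.103,0,0,0],[255,0,0,0.103,0,0,0]]], newtons=50)

```text
clock: 2.98
tcp_pos: [0.5403, 0.1463, 0.0488]
orientation: [0.001, 0.0, 1.0, 0.001]
wrist_force: [-1.0, 1.8, 6.4]
finger_gap: 0.0383
grip_force: 51.9
```

drive_tool(deltas=[[[255,0,0,-0.005,0,0,0],[255,0,0,-0.02,0,0,0],[255,0,0,-0.05,0,0,0],[255,0,0,-0.09,0,0,0],[255,0,0,-0.125,0,0,0],[255,0,0,-0.14,0,0,0],[255,0,0,-0.14,0,0,0],[255,0,0,-0.14,0,0,0]]])

```text
clock: 3.98
tcp_pos: [0.5383, 0.1457, 0.1857]
orientation: [-0.001, 0.0, 1.0, -0.0]
wrist_force: [0.1, 0.3, -4.2]
finger_gap: 0.0379
grip_force: 51.1
```

```bash
python3 - <<'E'
from h import *
s=get_state(); print(s["tcp_pos"],s["wrist_force"],s["ft_torque"],s["finger_gap"],s["joint_pos"])
ims=[]
for n in("top","scene"):
    p,d,W=shot(n); np.savez(n+"1",p=p,d=d,W=W)
    c=(206,205) if n=="top" else (300,200)
    k=p[max(0,c[1]-75):c[1]+75,c[0]-50 if n=="top" else c[0]-50:c[0]+50]
    ims.append(cv2.resize(k,(400,600),interpolation=cv2.INTER_CUBIC))
cv2.imwrite("pics/held.png",np.hstack(ims)[...,::-1])
E
```

```text
[0.53828815 0.14572383 0.18565679] [ 0.14664471  0.27118776 -4.15807884] [ 0.02458395  0.01860651 -0.02785777] 0.03791701679402567 [ 1.20381301e-01  2.99035505e-01 -8.61468461e-02  1.18843557e+00
  8.58910744e-05  1.20924154e-01]
```

View pics/held.png

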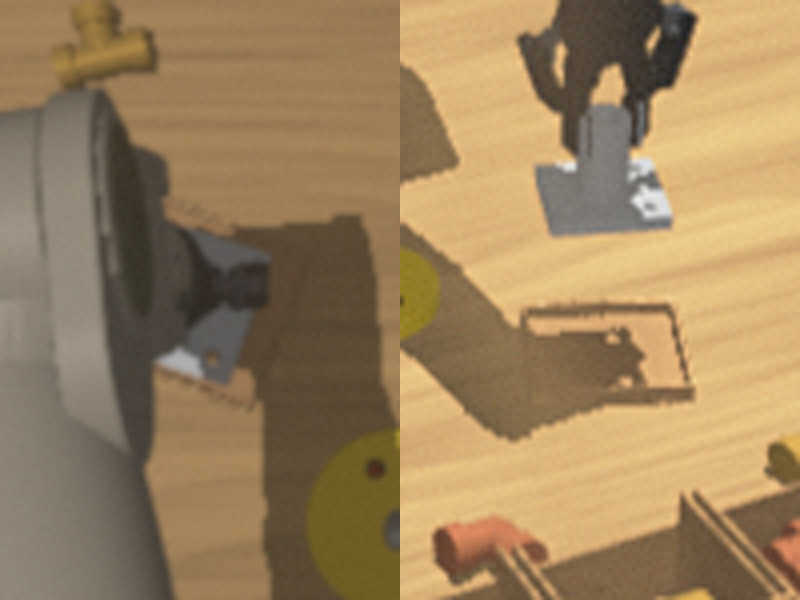

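The flange hangs level in the grip. It is seen in the scene camera with the neck near (605,150) of the crop and the plate below it. I'll fit the neck and rod as cylinders in that same camera, so its bias cancels.

```bash
python3 - <<'E'
from m import *
from scipy.optimize import least_squares
def cyl(q,r,g):
    f=least_squares(lambda c:np.hypot(q[:,0]-c[0],q[:,1]-c[1])-r,g,loss="soft_l1",f_scale=.001)
    return f.x.round(4),len(q),round(float(np.std(f.fun)),4)
p,W,near,rep=meas("scene")
print("rod scene",cyl(W[near(.558,-.2105,.018,.04,.1)],.010,[.555,-.21]))
print("neck tray scene",cyl(W[near(.541,.146,.026,.03,.075)],.020,[.541,.146]))
p,W,near,rep=meas("scene1")
grey=(p.max(-1)-p.min(-1)<25)&(p.max(-1)>70)
for a,b in((.163,.19),(.16,.175)):
  print("neck held",cyl(W[near(.541,.146,.027,a,b)&grey],.020,[.541,.146]))
m=near(.541,.146,.075,.148,.160)&grey
rep("plate held",m)
q=W[near(.541,.146,.075,.13,.17)&grey]; print(np.percentile(q[:,2],[2,10,50,90,98]))
q=W[m]; print("plate plane z fit",np.linalg.lstsq(np.c_[q[:,:2]-q[:,:2].mean(0),np.ones(len(q))],q[:,2],rcond=None)[0])
p,W,near,rep=meas("scene1"); 
p,W,near,rep=meas("top")
print("rod top cam",cyl(W[near(.5537,-.2103,.016,.04,.1)],.010,[.5537,-.21]))
E
```

```text
scene
rod scene (array([ 0.5557, -0.2097]), 127, 0.002)
neck tray scene (array([0.5395, 0.147 ]), 177, 0.0033)
scene1
neck held (array([0.537 , 0.1457]), 103, 0.0025)
neck held (array([0.5371, 0.1459]), 59, 0.0024)
plate held 353 mean [0.5468 0.1391 0.1515] circ [0.5402 0.1439] 0.0633 rect ((539.5704345703125, 143.7638702392578), (88.73480224609375, 97.2740707397461), 71.11560821533203)
[0.14379122 0.14723889 0.15098013 0.15781886 0.16788859]
plate plane z fit [-0.0032985  -0.00145469  0.15148314]
scene1
top
rod top cam (array([ 0.5539, -0.2111]), 27, 0.0002)
```

drive_tool(deltas=[[[255,0,-0.02,0,0,0,0],[255,-0.004,-0.06,0,0,0,-5],[255,-0.007,-0.11,0,0,0,-10],[255,-0.01,-0.16,0,0,0,-15],[255,-0.013,-0.21,0,0,0,-20],[255,-0.015,-0.26,0,0,0,-25],[255,-0.0175,-0.305,0,0,0,-28],[255,-0.0175,-0.34,0,0,0,-30],[255,-0.0175,-0.3557,0,0,0,-30],[255,-0.0175,-0.3557,0,0,0,-30],[255,-0.0175,-0.3557,0,0,0,-30]]])

```text
clock: 5.45
tcp_pos: [0.5563, -0.2089, 0.187]
orientation: [-0.0, -0.259, 0.966, 0.001]
wrist_force: [-0.2, 0.4, -3.8]
finger_gap: 0.038
grip_force: 51.5
```

```bash
python3 - <<'E'
from m import *
from scipy.optimize import least_squares
def cyl(q,r,g):
    f=least_squares(lambda c:np.hypot(q[:,0]-c[0],q[:,1]-c[1])-r,g,loss="soft_l1",f_scale=.001)
    return f.x.round(4),len(q),round(float(np.std(f.fun)),4)
s=get_state(); print(s["tcp_pos"],s["wrist_force"],s["ft_torque"],s["finger_gap"])
ims=[]
for n in("top","scene"):
    p,d,W=shot(n); np.savez(n+"2",p=p,d=d,W=W)
    x,y=(334,198) if n=="top" else (190,190)
    k=p[y-75:y+75,x-50:x+50]
    ims.append(cv2.resize(k,(400,600),interpolation=cv2.INTER_CUBIC))
cv2.imwrite("pics/above.png",np.hstack(ims)[...,::-1])
p,W,near,rep=meas("scene2")
grey=(p.max(-1)-p.min(-1)<25)&(p.max(-1)>70)
print("rod",cyl(W[near(.557,-.2105,.016,.04,.1)],.010,[.555,-.21]))
print("neck",cyl(W[near(.557,-.21,.027,.16,.18)&grey],.020,[.557,-.21]))
rep("plate",near(.557,-.21,.075,.148,.160)&grey)
E
```

```text
[ 0.5562688  -0.20886174  0.18700365] [-0.18746209  0.40760949 -3.84394586] [ 0.01711435 -0.04940179  0.06384053] 0.0380090219611054
scene2
rod (array([ 0.5556, -0.2095]), 129, 0.0018)
neck (array([ 0.5549, -0.2097]), 100, 0.002)
plate 492 mean [ 0.5684 -0.2134  0.1528] circ [ 0.5573 -0.2102] 0.0626 rect ((557.70947265625, -209.87698364257812), (94.09957885742188, 92.23092651367188), 12.10995101928711)
```

View pics/above.png

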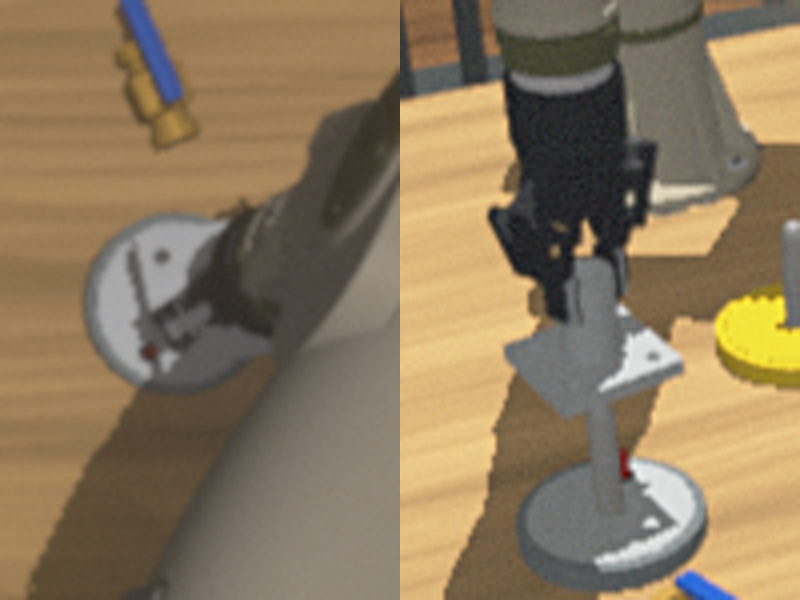

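drive_tool(deltas=[[[255,0,0,0.015,0,0,0],[255,0,0,0.028,0,0,0],[255,0,0,0.032,0,0,0],[255,0,0,0.034,0,0,0],[255,0,0,0.036,0,0,0],[255,0,0,0.038,0,0,0],[255,0,0,0.038,0,0,0]]])

```text
clock: 6.42
tcp_pos: [0.5566, -0.2098, 0.1493]
orientation: [0.0, -0.259, 0.966, 0.0]
wrist_force: [-0.8, 0.6, -3.4]
finger_gap: 0.038
grip_force: 51.5
```

drive_tool(deltas=[[[255,0,0,0.001,0,0,0],[255,0,0,0.002,0,0,0],[255,0,0,0.003,0,0,0],[255,0,0,0.004,0,0,0],[255,0,0,0.005,0,0,0],[255,0,0,0.006,0,0,0],[255,0,0,0.006,0,0,0]]])

```text
clock: 7.3
tcp_pos: [0.5565, -0.2096, 0.1431]
orientation: [-0.0, -0.259, 0.966, 0.0]
wrist_force: [1.0, 3.1, -3.2]
finger_gap: 0.0384
grip_force: 51.5
```

drive_tool(deltas=[[[255,-0.0006,0.0005,0,0,0,0],[255,-0.0006,0.0005,0.002,0,0,0],[255,-0.0006,0.0005,0.004,0,0,0],[255,-0.0006,0.0005,0.006,0,0,0],[255,-0.0006,0.0005,0.008,0,0,0],[255,-0.0006,0.0005,0.01,0,0,0],[255,-0.0006,0.0005,0.01,0,0,0]]])

```text
clock: 8.18
tcp_pos: [0.5569, -0.2092, 0.133]
orientation: [-0.0, -0.259, 0.966, -0.0]
wrist_force: [0.3, 0.5, -4.0]
finger_gap: 0.0381
grip_force: 51.4
```

drive_tool(deltas=[[[255,0,0,0.003,0,0,0],[255,0,0,0.006,0,0,0],[255,0,0,0.01,0,0,0],[255,0,0,0.014,0,0,0],[255,0,0,0.018,0,0,0],[255,0,0,0.022,0,0,0],[255,0,0,0.026,0,0,0],[255,0,0,0.03,0,0,0],[255,0,0,0.034,0,0,0],[255,0,0,0.037,0,0,0],[255,0,0,0.039,0,0,0],[255,0,0,0.039,0,0,0]]])

```text
clock: 9.68
tcp_pos: [0.5569, -0.2091, 0.0941]
orientation: [-0.0, -0.259, 0.966, 0.0]
wrist_force: [0.3, -0.4, -4.4]
finger_gap: 0.0381
grip_force: 51.4
```

```bash
python3 - <<'E'
from m import *
for n in("top","scene"):
    p,d,W=shot(n); np.savez(n+"3",p=p,d=d,W=W)
    x,y=(325,200) if n=="top" else (192,235)
    k=p[y-38:y+37,x-25:x+25] if n=="top" else p[y-60:y+30,x-30:x+30]
    k=cv2.resize(k,(400,600),interpolation=cv2.INTER_CUBIC)
    im=k if n=="top" else np.hstack([im,k])
cv2.imwrite("pics/low.png",im[...,::-1])
p,W,near,rep=meas("scene3")
grey=(p.max(-1)-p.min(-1)<25)&(p.max(-1)>70)
rep("plate",near(.557,-.21,.075,.054,.066)&grey)
E
```

```text
scene3
plate 503 mean [ 0.5689 -0.2142  0.0599] circ [ 0.559  -0.2103] 0.0629 rect ((556.3888549804688, -211.11016845703125), (100.41216278076172, 93.0416259765625), 8.873115539550781)
```

View pics/low.png

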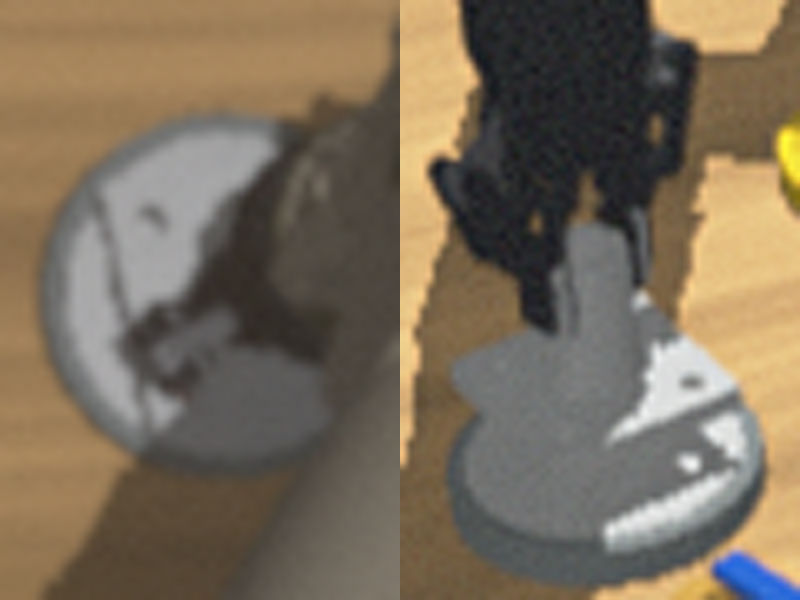

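The flange is threaded, about 9 mm above the pin. A red spot shows at (185,380) in the top crop, where the hole should be. I'll lower it gently and feel for the pin.

drive_tool(deltas=[[[255,0,0,0.003,0,0,0],[255,0,0,0.006,0,0,0],[255,0,0,0.008,0,0,0],[255,0,0,0.01,0,0,0],[255,0,0,0.012,0,0,0],[255,0,0,0.013,0,0,0],[255,0,0,0.014,0,0,0],[255,0,0,0.014,0,0,0]]])

```text
clock: 10.78
tcp_pos: [0.5569, -0.2091, 0.0802]
orientation: [-0.0, -0.259, 0.966, 0.0]
wrist_force: [1.0, 0.4, -4.2]
finger_gap: 0.0382
grip_force: 51.5
```

drive_tool(deltas=[[[255,0,0,0.001,0,0,0],[255,0,0,0.002,0,0,0],[255,0,0,0.003,0,0,0],[255,0,0,0.003,0,0,0]]])

```text
clock: 11.28
tcp_pos: [0.5568, -0.209, 0.0771]
orientation: [-0.0, -0.259, 0.966, 0.0]
wrist_force: [-0.2, -0.8, -4.0]
finger_gap: 0.0382
grip_force: 51.5
```

drive_tool(deltas=[[[255,0,0,0.001,0,0,0],[255,0,0,0.002,0,0,0],[255,0,0,0.003,0,0,0],[255,0,0,0.004,0,0,0],[255,0,0,0.005,0,0,0],[255,0,0,0.006,0,0,0],[255,0,0,0.006,0,0,0]]])

```text
clock: 12.15
tcp_pos: [0.5569, -0.209, 0.0711]
orientation: [-0.0, -0.259, 0.966, 0.0]
wrist_force: [-0.5, 0.1, -4.7]
finger_gap: 0.0382
grip_force: 51.5
```

drive_tool(deltas=[[[255,0,0,0.001,0,0,0],[255,0,0,0.002,0,0,0],[255,0,0,0.003,0,0,0],[255,0,0,0.004,0,0,0],[255,0,0,0.005,0,0,0],[255,0,0,0.005,0,0,0]]])

```text
clock: 12.9
tcp_pos: [0.5569, -0.2091, 0.0661]
orientation: [0.0, -0.259, 0.966, 0.0]
wrist_force: [0.2, -0.4, -4.2]
finger_gap: 0.0381
grip_force: 51.4
```

Clear of the pin's hard stop with no reaction. Now I'll go down to seat contact, half a millimetre at a time.

drive_tool(deltas=[[[255,0,0,0.0005,0,0,0],[255,0,0,0.001,0,0,0],[255,0,0,0.0015,0,0,0],[255,0,0,0.002,0,0,0],[255,0,0,0.002,0,0,0]]])

```text
clock: 13.52
tcp_pos: [0.5568, -0.2092, 0.0648]
orientation: [0.0, -0.259, 0.966, -0.0]
wrist_force: [-3.9, -0.7, 2.3]
finger_gap: 0.0379
grip_force: 52.2
```

drive_tool(deltas=[[[150,0,0,-0.0005,0,0,0],[80,0,0,-0.0005,0,0,0],[0,0,0,-0.0005,0,0,0],[0,0,0,-0.0005,0,0,0],[0,0,0,-0.0005,0,0,0],[0,0,0,-0.0005,0,0,0],[0,0,0,-0.0005,0,0,0]]], newtons=20)

```text
clock: 14.4
tcp_pos: [0.5569, -0.2091, 0.0648]
orientation: [0.0, -0.259, 0.966, 0.0]
wrist_force: [0.0, -0.3, 0.8]
finger_gap: 0.0858
grip_force: 0.0
```

drive_tool(deltas=[[[0,0,0,-0.01,0,0,0],[0,0,0,-0.04,0,0,0],[0,0,0,-0.09,0,0,0],[0,0,0,-0.14,0,0,0],[0,0,0,-0.16,0,0,0],[0,0.1,0,-0.16,0,0,0],[0,0.15,0,-0.16,0,0,0],[0,0.15,0,-0.16,0,0,0]]])

```text
clock: 15.4
tcp_pos: [0.4246, -0.285, 0.2258]
orientation: [0.0, -0.258, 0.966, -0.0]
wrist_force: [0.3, -0.8, 0.0]
finger_gap: 0.0852
grip_force: 0.0
```

```bash
python3 - <<'E'
from m import *
for n in("top","scene"):
    p,d,W=shot(n); np.savez(n+"4",p=p,d=d,W=W)
    x,y=(325,200) if n=="top" else (192,235)
    k=p[y-38:y+37,x-25:x+25] if n=="top" else p[y-60:y+30,x-30:x+30]
    k=cv2.resize(k,(400,600),interpolation=cv2.INTER_CUBIC)
    im=k if n=="top" else np.hstack([im,k])
cv2.imwrite("pics/done.png",im[...,::-1])
for f in("top4","scene4"):
    p,W,near,rep=meas(f)
    grey=(p.max(-1)-p.min(-1)<25)&(p.max(-1)>70)
    rep("plate",near(.556,-.21,.06,.027,.038)&grey); rep("necktop",near(.556,-.21,.03,.088,.1))
    q=W[near(.556,-.21,.06,.027,.038)&grey]; q=q[abs(q[:,2]-np.median(q[:,2]))<.003]
    print(np.linalg.lstsq(np.c_[q[:,:2]-q[:,:2].mean(0),np.ones(len(q))],q[:,2],rcond=None)[0])
E
```

```text
top4
plate 694 mean [ 0.5537 -0.2092  0.0317] circ [ 0.5556 -0.2106] 0.0596 rect ((554.2637939453125, -211.8600311279297), (89.7248764038086, 90.8091812133789), 10.933724403381348)
necktop 119 mean [ 0.5535 -0.2107  0.0941] circ [ 0.5533 -0.211 ] 0.0201 rect ((553.5556030273438, -211.34234619140625), (36.49493408203125, 36.1124267578125), 89.78377532958984)
[-0.00071161 -0.00057486  0.03161349]
scene4
plate 466 mean [ 0.568  -0.2133  0.0308] circ [ 0.5561 -0.2099] 0.0599 rect ((557.3162231445312, -209.97906494140625), (96.71434020996094, 93.20403289794922), 10.171419143676758)
necktop 87 mean [ 0.5632 -0.2125  0.0931] circ [ 0.559  -0.2107] 0.0216 rect ((561.6281127929688, -211.67654418945312), (38.28273391723633, 35.79209518432617), 77.82994079589844)
[-0.00045709 -0.00331913  0.03056837]
```

View pics/done.png

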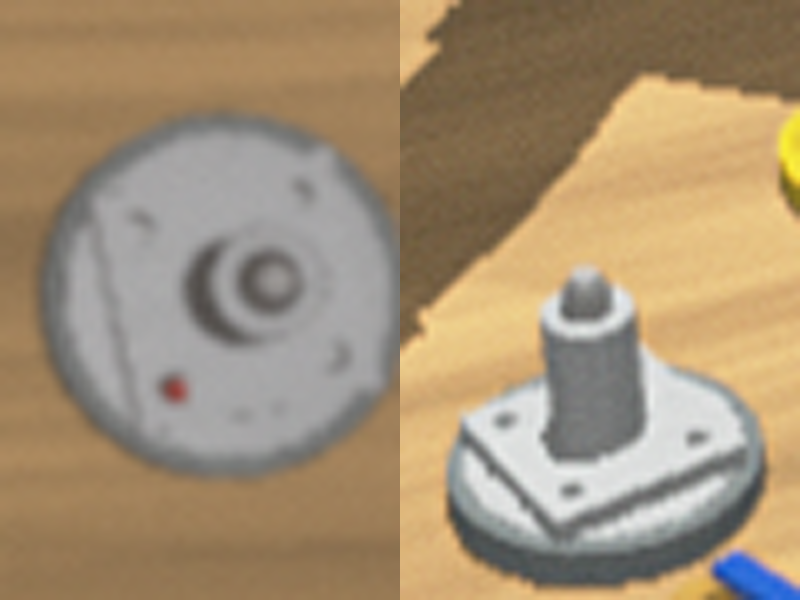

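The flange sits flat with its plate top at about z = 0.0315. The red pin stands up through a bolt hole at (173,388), the rod is through the neck, and the gripper is clear.

```bash
python3 -c "from workcell import hand_in; print(hand_in())"
```

```text
the job is handed in; nothing more can be done
None
```

The flange is flat on the grey spindle's base, released with the red pin up through a bolt hole; the largest force I read while lowering it was about 6.5 N. I handed the job in with the clock near 15 s, and no verdict came back.

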